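# Hold the long squeegee level over the wash tray

## Task

Pick the long squeegee out of the crate and hold it lying flat and level in the gripper about 15 cm above the table, centred over the steel wash tray and in line with the tray's long side, so that it can be sprayed clean there. Leave the other things in the crate and do not shift the things standing on the table. Finish still holding the squeegee steady in the air: do not put it down or let go.

Things in the scene. Friction and masses are not known exactly. Their poses are not given: they have to be found in the camera images.
- squeegee_mid (a point): Centre of the long squeegee (the one to hold): a screen-printing squeegee lying flat and loose in the crate, 180 long (its x axis) x 52 wide (y) x 24 mm thick (z, up as it lies). A wooden handle bar, 36 wide and 24 thick, on the -y side, with a black rubber blade, 9 mm thick at mid thickness, standing out 16 mm along the whole +y edge. About 100 to 210 g, balanced about its middle; it can be gripped across its 52 mm width at the middle.
- short_squeegee_mid (a point): Centre of the short squeegee, not wanted: same make, materials, width and thickness but only 100 mm long (its x axis), lying flat in the same crate. Leave it in the crate.
- crate: Fixed grey plastic open-topped crate, 360 (its x axis) x 290 (y) x 70 mm high outside, walls and floor 6 mm thick; the origin is at the centre of its underside, on the table. The squeegee lies on its floor, so the squeegee's underside is 6 mm above the table.
- tray: Fixed empty stainless steel wash tray, open-topped, 300 long (its x axis) x 170 wide (y) x 40 mm high, walls 4 mm thick, with a flat lip 10 mm wide round the rim; the origin is at the centre of its underside, on the table. Crate and tray stand left and right of the robot's middle line, either way round.
- ink_pot_mid (a point): Centre of a lidded white ink pot, 48 mm across, 50 mm high, in the crate. Leave it there.
- small_pot_mid (a point): Centre of a small lidded white pot, 34 mm across, 40 mm high, in the crate. Leave it there.
- ink_knife_mid (a point): Centre of an ink knife with a wooden handle and a steel blade, 179 long (its x axis) x 24 x 12 mm, lying in the crate. Leave it there.
- towel_roll_mid (a point): Centre of an upright paper towel roll, 110 mm across, 220 mm high, on the table. Leave it alone.
- flask_mid (a point): Centre of a blue metal drinking flask, 68 mm across, 210 mm high, on the table. Leave it alone.
- ink_tub_mid (a point): Centre of a lidded blue ink tub, 72 mm across, 60 mm high, on the table. Leave it alone.
- mixing_cup_mid (a point): Centre of a red plastic mixing cup, 84 mm across, 85 mm high, on the table. Leave it alone.
Not all that is in view belongs to the job. Leave any turquoise look-alike of the part that bears short_squeegee_mid alone.

How it is judged:
On the way:
1. the long squeegee has been lifted clear of the crate in the gripper (height (world z) of squeegee_mid above 0.085 m and contact force between squeegee and the fingers above 1 N), for 0.2 s.
At the end, for the whole second after the job is handed in: Squeegee in the fingers, nearly still, centre 110-190 mm above the table and within 30 mm of the tray centre seen from above, tilt under 0.15 rad, length within 0.2 rad of the tray's; touching no tray or crate; other crate things still in it, table things moved under 30 mm (height (world z) of squeegee_mid between 0.11 and 0.19 m and angle between squeegee_mid's own z axis and vertical below 0.15 rad and horizontal distance between squeegee_mid and tray below 0.03 m and angle between the x axis of squeegee_mid and the x axis of tray, either way round below 0.2 rad and linear speed of squeegee below 0.02 m/s and angular speed of squeegee below 0.15 rad/s and contact force between squeegee and the fingers above 1 N and contact force between squeegee and tray below 0.1 N and contact force between squeegee and crate below 0.1 N and height (world z) of each of short_squeegee_mid, ink_pot_mid, small_pot_mid, ink_knife_mid below 0.06 m and x of short_squeegee_mid in the frame of crate between -0.178 and 0.178 m and y of short_squeegee_mid in the frame of crate between -0.143 and 0.143 m and x of ink_pot_mid in the frame of crate between -0.178 and 0.178 m and y of ink_pot_mid in the frame of crate between -0.143 and 0.143 m and x of small_pot_mid in the frame of crate between -0.178 and 0.178 m and y of small_pot_mid in the frame of crate between -0.143 and 0.143 m and x of ink_knife_mid in the frame of crate between -0.178 and 0.178 m and y of ink_knife_mid in the frame of crate between -0.143 and 0.143 m and distance of each of towel_roll_mid, flask_mid, ink_tub_mid, mixing_cup_mid from where it was at the start of the episode below 0.03 m); the arm keeps its last pose, push and grip.
It fails at once if another thing is lifted out of the crate (height (world z) of any of short_squeegee_mid, ink_pot_mid, small_pot_mid, ink_knife_mid above 0.085 m).
It fails at once if a thing standing on the table is shifted by more than 30 mm (distance of any of towel_roll_mid, flask_mid, ink_tub_mid, mixing_cup_mid from where it was at the start of the episode above 0.03 m).
It also fails if it takes over 42 s, if anything falls off the work surface, if the arm or the gripper's body presses on something with over 40 N, if the wrist force passes 120 N, or if a joint passes its speed limit or range.

## Robot

A 6-joint arm with a two-finger parallel gripper is mounted at the origin on the work surface. World frame = base frame: x ahead of the robot, y to its left, z up, the work surface at z = 0. Lengths are in m, angles in rad, forces in N, time in s.
With the tool pointing down it reaches from about 0.35 to 0.925 m from the base axis. Payload 6.4 kg.
Tool frame: the origin (TCP) lies on the centre line of the jaws, within the pads' length; the fingertips stand arm.tcp_to_tips ahead of it and the grasp point (between the pads) lies 3 mm ahead of it (arm.tcp_to_tips is the distance from the TCP to the fingertips, in m); z points along the fingers, y is the line along which they close (so a half turn about z gives the same grasp; the last joint's range is limited). The gripper opens to 94 mm and grips with 3 to 60 N. Pads are 16 mm wide; open, the fingers measure 119 mm over their backs; the gripper's body (75 mm by 177 mm) begins 78 mm behind the grasp point.
Start: joints at [-1.41, 0.245, 1.558, -0, 1.339, -0.174], TCP at [0.214, -0.614, 0.227] pointing down, gripper open.
Joint ranges: [-3.13, 3.13], [-1.02, 2.26], [0.13, 2.54], [-0.95, 4.09], [0.21, 2.88], [-2.74, 2.74]. Speed limits (rad/s): [2.57, 2.57, 3.14, 3.14, 3.14, 3.14].

## Interface

Orientations are given as a unit quaternion [x, y, z, w].
In Python, from plant import readout, eyes, job, arm gives the robot as it stands.
- The arm moves only by the tool apply_moves, never from a script. Its arguments are lists of equal length, an entry for each row: "dr": the turn, a rotation vector about the tool's x, y, z in degrees, a list of three; "travel": the shift along the tool's x, y, z in mm, a list of three; "jaw": the opening, from 0 (shut) to 1 (fully open). In form: {"dr": [[rx, ry, rz], ...], "travel": [[x, y, z], ...], "jaw": [jaw, ...]}. A call has 1 to 12 rows; each row shifts and turns the commanded pose from where the row before left it, along the tool's axes as they then stand; what a row does not reach is not made up. A row lasts 1/8 s, in which the tool goes at most 62.5 mm and 10.7 degrees, less where a joint would pass 70% of its speed; a pose out of reach is approached as far as the arm can. A call is refused whole if a number of a shift passes 62.5 or a number of a turn 10.7, either way. A call with a gripper value outside its range is refused whole. The fingers move at their own pace and stop on an object; "squeeze" is the grip in N (left out, the last holds). Time passes only in rows, so rows that do not move let the fingers close. It gives the time, the measured TCP pose, the force, the opening and the grip force at its end, in the units of the state.
- readout.sense(): the state, without advancing time (a new reading comes with each control period).
- eyes.camera(name): name is "scene" or "top" or "wrist"; returns the picture (400x640x3 uint8, red, green, blue); there is no depth.
- eyes.get_calibration(name): a dict with "fx", "fy", "cx", "cy" (pixels), "camera_from_world" (4x4, takes a point from world to camera coordinates). Camera axes: x right, y down, z forward; pixel columns grow to the right and rows downward; lengths in m; the calibration is good to about 2 mm. A picture is of the moment at which its call begins: read the wrist's pose just before it. get_calibration takes no time and is no camera call; for the wrist camera it gives the pose at the moment of the call.
- job.hand_in(): hands the job in; it is judged then, once.
The state is a dict: "time": time; "joint_positions": joint angles; "dq": joint speeds; "tau": joint torques, N m; "tcp_pos": TCP position; "tool_rot": TCP orientation; "ft_force": force on the tool from outside, world axes, zero at the start; "ft_torque": the same for the moment, N m; "finger_gap": finger opening in m; "gripper_force": force on a finger pad.
Only numpy, scipy, OpenCV 4.12 (cv2) and the standard library are available. Lean on these libraries where they do the work, as an engineer would, in place of code of your own. Each camera call takes 0.05 s, during which the arm holds its last target. There are 200 camera calls.

## Working session

There is one attempt and no reset: what is moved stays moved. The work goes in short steps, Python scripts to look and compute and a tool call to move; the robot and the scene stay as the last step left them, time stands still between calls to the robot, and variables do not carry over. Pictures are saved under pics/ and viewed, at most 10 in all, crops included, and the job is handed in when it is done.

Besides the shell and the picture viewer there is one more tool, called after "Emit:" as a command line: name --argument value ..., lists and objects as JSON in quotes. apply_moves: Moves the arm, as the interface text tells. Its arguments: {"type":"object","properties":{"dr":{"type":"array","items":{"type":"array","items":{"type":"number"}}},"travel":{"type":"array","items":{"type":"array","items":{"type":"number"}}},"jaw":{"type":"array","items":{"type":"number"}},"squeeze":{"type":"number"}},"required":["dr","travel","jaw"]}

```bash
mkdir -p pics
python3 - <<'E'
from plant import readout, eyes, job, arm
import cv2,json
s=readout.sense();print(s['time'],s['tcp_pos'],s['tool_rot'],arm.tcp_to_tips,s['finger_gap'])
for n in("top","scene"):
    cv2.imwrite(f"pics/{n}0.png",eyes.camera(n)[:,:,::-1])
    c=eyes.get_calibration(n);print(n,c)
E
```

```text
0.0 [ 0.21347046 -0.61337459  0.22638935] [ 9.86022892e-01  1.66607324e-01 -1.05657169e-05 -9.24888543e-04] 0.022 0.09395792304688315
top {'fx': 374.7830918125634, 'fy': 374.7830918125634, 'cx': 321.39271944824657, 'cy': 200.47869409052137, 'camera_from_world': array([[-0.01762364, -0.99962635,  0.02089433,  0.00477163],
       [-0.99106728,  0.01470216, -0.13254997,  0.5859594 ],
       [ 0.13219325, -0.0230437 , -0.99095607,  1.13412515],
       [ 0.        ,  0.        ,  0.        ,  1.        ]])}
scene {'fx': 414.0327926399783, 'fy': 414.0327926399783, 'cx': 320.524434992892, 'cy': 203.75976796093684, 'camera_from_world': array([[ 0.82796287,  0.5606943 , -0.009969  , -0.46825302],
       [ 0.33141714, -0.50358079, -0.79785279, -0.11607149],
       [-0.45237171,  0.65728859, -0.6027699 ,  1.61859701],
       [ 0.        ,  0.        ,  0.        ,  1.        ]])}
```

View pics/top0.png

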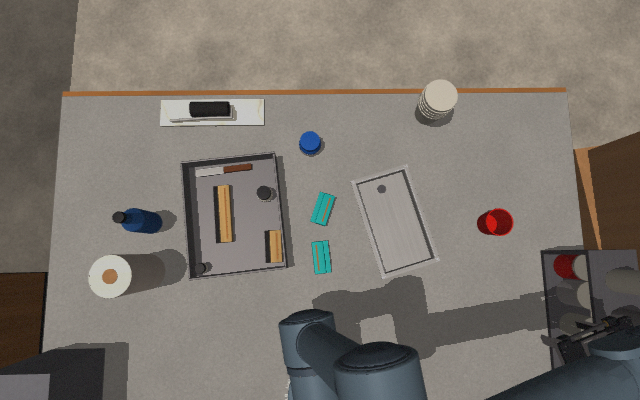

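View pics/scene0.png

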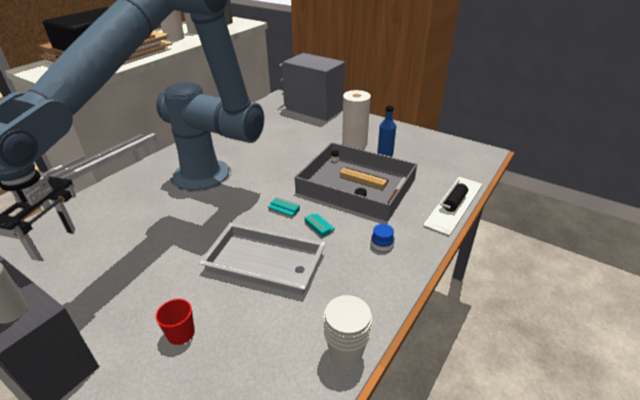

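The top view shows the crate on the left and the tray on the right, centred near (395,221).

Candidates for the long squeegee:
- Wooden bar with a black edge at (223,213), about 57 px long.
- Wooden bar at (273,246), about 32 px long, so this is the short one.
- Turquoise look-alikes at (322,209) and (321,257).
- Knife at (223,170).

I choose (223,213) and will check it in a crop.

```bash
cat > h.py <<'E'
from plant import readout, eyes, job, arm
import cv2,numpy as np
from scipy.spatial.transform import Rotation as R
def px2w(cal,uv,z):
    T=cal['camera_from_world'];r=T[:3,:3].T;o=-r@T[:3,3]
    d=r@np.array([(uv[0]-cal['cx'])/cal['fx'],(uv[1]-cal['cy'])/cal['fy'],1]);return o+d*(z-o[2])/d[2]
E
python3 - <<'E'
from h import *
im=cv2.imread('pics/top0.png')
a=cv2.resize(im[140:290,170:300],None,fx=4,fy=4,interpolation=cv2.INTER_CUBIC)
cv2.imwrite('pics/crop1.png',a)
cal=eyes.get_calibration('top')
for n,uv,z in[('sq a',(223,185),.03),('sq b',(225,242),.03),('short',(273,246),.03),('tray',(352,182),.04),('tray',(407,166),.04),('tray',(439,260),.04),('tray',(386,278),.04),('crate',(181,162),.07),('crate',(275,153),.07),('crate',(287,267),.07),('crate',(190,279),.07)]: print(n,px2w(cal,uv,z).round(3))
E
```

```text
sq a [0.641 0.305 0.03 ]
sq b [0.462 0.295 0.03 ]
short [0.447 0.147 0.03 ]
tray [ 0.643 -0.102  0.04 ]
tray [ 0.692 -0.279  0.04 ]
tray [ 0.395 -0.364  0.04 ]
tray [ 0.344 -0.198  0.04 ]
crate [0.707 0.424 0.07 ]
crate [0.732 0.137 0.07 ]
crate [0.384 0.102 0.07 ]
crate [0.355 0.387 0.07 ]
```

View pics/crop1.png

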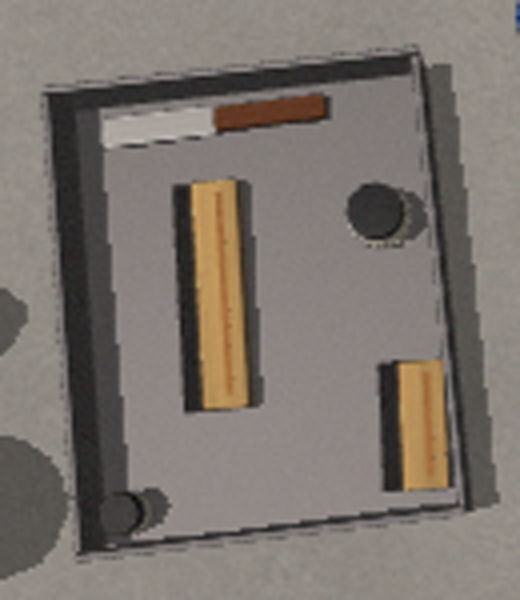

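The crop confirms it: wooden handle with the black blade on its left (+y) edge, centred at crop (211,295), which is pixel (222.8,213.8). At about 18 cm it is the long squeegee, and there is room round it on both sides. Moving above it.

Emit:
apply_moves --dr '[[0, 0, 0], [0, 0, 0], [0, 0, 0], [0, 0, 0], [0, 0, 0], [0, 0, 0], [0, 0, 0], [0, 0, 0], [0, 0, 0], [0, 0, 0], [0, 0, 0], [0, 0, 0]]' --travel '[[33, -40, 0], [33, -40, 0], [33, -40, 0], [33, -40, 0], [33, -40, 0], [33, -40, 0], [33, -40, 0], [33, -40, 0], [33, -40, 0], [33, -40, 0], [33, -40, 0], [33, -40, 0]]' --jaw '[1, 1, 1, 1, 1, 1, 1, 1, 1, 1, 1, 1]'

```text
time: 1.6
tcp_pos: [0.43, -0.0287, 0.2273]
tool_rot: [0.986, 0.167, 0.0, 0.0]
ft_force: [-0.1, -0.0, 0.6]
finger_gap: 0.0939
gripper_force: 0.0
```

Emit:
apply_moves --dr '[[0, 0, 0], [0, 0, 0], [0, 0, 0], [0, 0, 0], [0, 0, 0], [0, 0, 0], [0, 0, 0], [0, 0, 8], [0, 0, 8], [0, 0, 0], [0, 0, 0]]' --travel '[[33, -40, 0], [33, -40, 0], [33, -40, 0], [33, -40, 0], [33, -40, 0], [33, -40, 0], [31, -36, 0], [0, 0, 0], [0, 0, 0], [0, 0, 0], [0, 0, 0]]' --jaw '[1, 1, 1, 1, 1, 1, 1, 1, 1, 1, 1]'

```text
time: 2.98
tcp_pos: [0.5553, 0.3053, 0.2272]
tool_rot: [1.0, 0.029, -0.0, 0.0]
ft_force: [0.2, 0.2, -0.2]
finger_gap: 0.0941
gripper_force: 0.0
```

Run:
```python
from h import *
s=readout.sense();print(s['time'],s['tcp_pos'],R.from_quat(s['tool_rot']).as_matrix().round(3))
c=eyes.get_calibration('wrist');print(c)
cv2.imwrite('pics/w1.png',eyes.camera('wrist')[:,:,::-1])
```

```text
2.975 [0.55532717 0.30530048 0.22720495] [[ 0.998  0.057 -0.   ]
 [ 0.057 -0.998 -0.   ]
 [-0.     0.    -1.   ]]
{'fx': 321.63772008098135, 'fy': 321.63772008098135, 'cx': 319.3972270729021, 'cy': 200.0517904356167, 'camera_from_world': array([[ 5.56588664e-02, -9.98449666e-01,  5.96117097e-04,
         2.73254371e-01],
       [-9.56644500e-01, -5.31574525e-02,  2.86366175e-01,
         5.18385738e-01],
       [-2.85890524e-01, -1.65090888e-02, -9.58120065e-01,
         5.55230974e-01],
       [ 0.00000000e+00,  0.00000000e+00,  0.00000000e+00,
         1.00000000e+00]])}
```

View pics/w1.png

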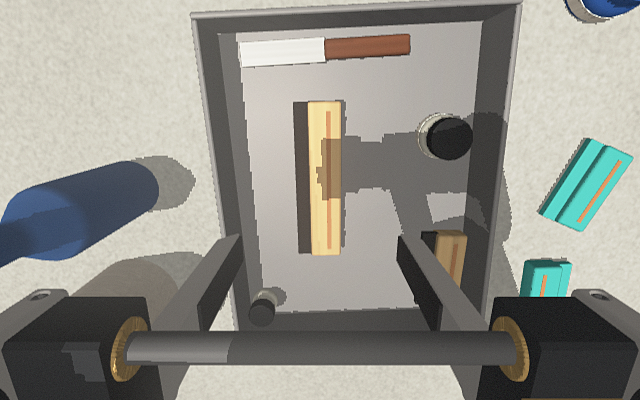

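The wrist view shows the long squeegee with its handle's top face from (308,101)/(341,101) to (312,254)/(339,254). The blade's outer edge runs from (294,102) to (299,253). Nothing is near the finger paths.

Run:
```python
from h import *
c=eyes.get_calibration('wrist')
P={n:px2w(c,uv,z) for n,uv,z in[('bt',(294,102),.0225),('bb',(299,253),.0225),('rt',(341,101),.03),('rb',(339,254),.03)]}
for n in P: print(n,P[n].round(4))
m=sum(P.values())/4; print('mid',m.round(4))
for a,b in(('bb','bt'),('rb','rt')):
    d=P[a]-P[b];d=-d*-1 if 0 else P[b]-P[a];print('ang',np.degrees(np.arctan2(d[1],d[0])),np.linalg.norm(d))
s=readout.sense();M=R.from_quat(s['tool_rot']).as_matrix();print('yaw',np.degrees(np.arctan2(M[1,0],M[0,0])))
m[2]=.031;print('tool mm',(M.T@(m-s['tcp_pos'])*1e3).round(1))
```

```text
bt [0.64   0.3366 0.0225]
bb [0.4625 0.3247 0.0225]
rt [0.6437 0.2868 0.03  ]
rb [0.4675 0.2761 0.03  ]
mid [0.5534 0.306  0.0263]
ang 3.8532419750225837 0.17794616922226045
ang 3.4823784351501335 0.1765825470319376
yaw 3.259956749100819
tool mm [ -1.9  -0.9 196.3]
```

Emit:
apply_moves --dr '[[0, 0, 0], [0, 0, 0], [0, 0, 0], [0, 0, 0], [0, 0, 0], [0, 0, 0], [0, 0, 0], [0, 0, 0], [0, 0, 0]]' --travel '[[-2, -1, 40], [0, 0, 40], [0, 0, 40], [0, 0, 30], [0, 0, 20], [0, 0, 15], [0, 0, 10], [0, 0, 0], [0, 0, 0]]' --jaw '[1, 1, 1, 1, 1, 1, 1, 1, 1]'

```text
time: 4.15
tcp_pos: [0.5541, 0.3066, 0.0334]
tool_rot: [1.0, 0.028, 0.001, -0.0]
ft_force: [-0.7, -0.5, -0.4]
finger_gap: 0.0941
gripper_force: 0.0
```

Emit:
apply_moves --dr '[[0, 0, 0], [0, 0, 0], [0, 0, 0], [0, 0, 0], [0, 0, 0], [0, 0, 0], [0, 0, 0], [0, 0, 0], [0, 0, 0], [0, 0, 0]]' --travel '[[0, 0, 0], [0, 0, 0], [0, 0, 0], [0, 0, 0], [0, 0, 0], [0, 0, 0], [0, 0, 0], [0, 0, 0], [0, 0, 0], [0, 0, 0]]' --jaw '[0.8, 0.7, 0.6, 0.5, 0.4, 0.4, 0.4, 0.4, 0.4, 0.4]' --squeeze 25

```text
time: 5.4
tcp_pos: [0.5534, 0.3064, 0.0325]
tool_rot: [1.0, 0.028, 0.0, -0.0]
ft_force: [-0.4, 1.2, 0.8]
finger_gap: 0.0518
gripper_force: 24.9
```

Emit:
apply_moves --dr '[[0, 0, 0], [0, 0, 0], [0, 0, 0], [0, 0, 0], [0, 0, 0], [0, 0, 0], [0, 0, 0], [0, 0, 0], [0, 0, 0], [0, 0, 0]]' --travel '[[0, 0, -5], [0, 0, -10], [0, 0, -20], [0, 0, -25], [0, 0, -25], [0, 0, -25], [0, 0, -15], [0, 0, -8], [0, 0, 0], [0, 0, 0]]' --jaw '[0.4, 0.4, 0.4, 0.4, 0.4, 0.4, 0.4, 0.4, 0.4, 0.4]'

```text
time: 6.65
tcp_pos: [0.5528, 0.3061, 0.1643]
tool_rot: [1.0, 0.028, -0.001, 0.0]
ft_force: [0.2, -0.3, -2.2]
finger_gap: 0.0515
gripper_force: 24.9
```

Run:
```python
from h import *
s=readout.sense();print(s['time'],s['tcp_pos'],s['ft_force'],s['ft_torque'],s['finger_gap'],s['gripper_force'])
a=eyes.camera('wrist');b=eyes.camera('scene')
cv2.imwrite('pics/w2.png',np.vstack([a[:,:,::-1][:,:],cv2.resize(b[100:225,250:450],(640,400))[:,:,::-1]])[::1][:,:])
im=cv2.imread('pics/w2.png');cv2.imwrite('pics/w2.png',cv2.resize(im,(480,600)))
```

```text
6.65 [0.55277893 0.3061074  0.16428672] [ 0.24275774 -0.34257033 -2.16239872] [ 0.043434    0.00956507 -0.00411702] 0.0515419041596932 24.946494698524475
```

View pics/w2.png

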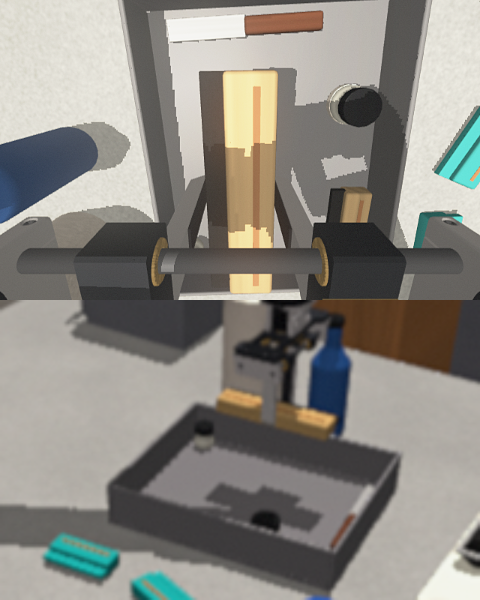

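The squeegee is lifted and level, and the short squeegee, pots and knife are still in the crate. Moving it to the tray at about (0.519, -0.236), yaw 17°.

Emit:
apply_moves --dr '[[0, 0, 0], [0, 0, 0], [0, 0, 0], [0, 0, 0], [0, 0, 0], [0, 0, 0], [0, 0, 0], [0, 0, 0], [0, 0, 0], [0, 0, 0], [0, 0, 0], [0, 0, 0]]' --travel '[[-2, 15, 0], [-4, 30, 0], [-5, 40, 0], [-5, 40, 0], [-5, 40, 0], [-5, 40, 0], [-5, 40, 0], [-5, 40, 0], [-5, 40, 0], [-5, 40, 0], [-5, 40, 0], [-5, 40, 0]]' --jaw '[0.4, 0.4, 0.4, 0.4, 0.4, 0.4, 0.4, 0.4, 0.4, 0.4, 0.4, 0.4]'

```text
time: 8.25
tcp_pos: [0.5213, -0.1429, 0.1653]
tool_rot: [1.0, 0.027, -0.0, 0.0]
ft_force: [0.6, 0.1, -2.5]
finger_gap: 0.052
gripper_force: 24.9
```

Emit:
apply_moves --dr '[[0, 0, 0], [0, 0, 0], [0, 0, 0], [0, 0, 0], [0, 0, -2], [0, 0, -4], [0, 0, -4], [0, 0, -3], [0, 0, -1], [0, 0, 0], [0, 0, 0], [0, 0, 0]]' --travel '[[-5, 40, 0], [-3, 30, 0], [0, 17, 0], [0, 7, 0], [0, 0, 0], [0, 0, 0], [0, 0, 0], [0, 0, 0], [0, 0, 0], [0, 0, 0], [0, 0, 0], [0, 0, 0]]' --jaw '[0.4, 0.4, 0.4, 0.4, 0.4, 0.4, 0.4, 0.4, 0.4, 0.4, 0.4, 0.4]'

```text
time: 9.75
tcp_pos: [0.5195, -0.2353, 0.1655]
tool_rot: [0.989, 0.149, -0.0, -0.0]
ft_force: [0.6, -1.1, -2.2]
finger_gap: 0.0519
gripper_force: 24.9
```

Run:
```python
from h import *
s=readout.sense();M=R.from_quat(s['tool_rot']).as_matrix();print(s['time'],s['tcp_pos'],np.degrees(np.arctan2(M[1,0],M[0,0])),s['finger_gap'],s['gripper_force'],abs(s['dq']).max())
a=eyes.camera('wrist');b=eyes.camera('top')
cv2.imwrite('pics/w3.png',cv2.resize(np.vstack([a,b])[:,:,::-1],(480,600)))
cv2.imwrite('pics/w3a.png',a[:,:,::-1])
```

```text
9.75 [ 0.51945957 -0.23529922  0.16545742] 17.181823644081334 0.051882212551639606 24.946489334106445 0.0019870076793155104
```

View pics/w3.png

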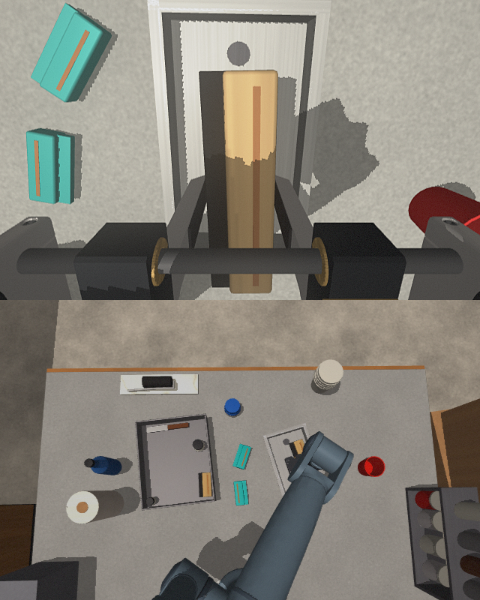

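View pics/w3a.png

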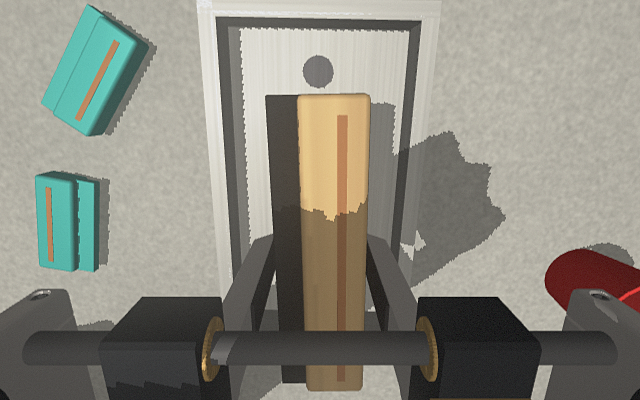

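Run:
```python
from h import *
c=eyes.get_calibration('wrist')
z=.163
P=[px2w(c,u,z) for u in((298,97),(370,97),(307,388),(363,388))]
print(np.linalg.norm(P[0]-P[1]),np.linalg.norm(P[2]-P[3]),((P[0]+P[1])/2).round(3),((P[2]+P[3])/2).round(3),np.linalg.norm((P[0]+P[1]-P[2]-P[3])/2))
print([px2w(c,u,.04).round(3) for u in((199,3),(440,3))], readout.sense()['ft_torque'])
```

```text
0.033828116001293346 0.03491978591495836 [ 0.605 -0.217  0.163] [ 0.441 -0.27   0.163] 0.17285737277330263
[array([ 0.644, -0.101,  0.04 ]), array([ 0.699, -0.278,  0.04 ])] [ 0.0228205   0.01096589 -0.00301771]
```

```bash
python3 -c "
from plant import job
print(job.hand_in())"
```

```text
the job is handed in; nothing more can be done
None
```

I handed the job in with the long squeegee held level about 15 cm up over the tray's centre, in line with its long side; the last pictures show the crate and table things where they were, but no verdict came back.

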